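Sort the hand tools, tiles and cutter into their trays

ROBOT

A 6-joint arm with a two-finger parallel gripper is mounted at the origin on a cart in front of the work surface, level with it; the furniture and walls round the work are solid. World frame = base frame: x ahead of the robot, y to its left, z up, the work surface at z = 0. Lengths are in m, angles in rad, forces in N, time in s.
With the tool pointing down it reaches from about 0.425 to 0.95 m from the base axis. Payload 3.5 kg.
Tool frame: the origin (TCP) lies between the finger pads; the fingertips stand 22 mm ahead of it and the grasp point (between the pads) lies 3 mm ahead of it (ctrl.nose_length is the z of the fingertips in the tool frame, in m); z points along the fingers, y is the line along which they close (so a half turn about z gives the same grasp; the last joint's range is limited). The gripper opens to 85 mm and grips with 20 to 120 N. Pads are 22 mm wide; open, the fingers measure 114 mm over their backs; the gripper's body (76 mm by 85 mm) begins 54 mm behind the grasp point. The pads swing forward as they close: fully open they stand 13 mm farther back than shut.
Start: joints at [-1.373, 0.286, 1.577, -0, 1.279, -0.15], TCP at [0.23, -0.635, 0.253] pointing down, gripper open.
Joint ranges: [-2.77, 2.77], [-0.9, 2.22], [0.21, 2.48], [-1.53, 4.67], [0.24, 2.81], [-2.84, 2.84]. Speed limits (rad/s): [2.79, 2.79, 3.14, 3.14, 3.14, 3.14].

INTERFACE

Orientations are given as a unit quaternion [x, y, z, w].
In Python, from plant import ctrl gives the robot as it stands. The module is installed in compiled form; this text tells all that it offers.
- The arm moves only by the tool send_rows, never from a script. Its argument "rows" is text: rows parted by semicolons, each of 7 numbers parted by spaces: the turn, a rotation vector about the tool's x, y, z in shares of 180 degrees (1.0 is 180 degrees), then the shift along the tool's x, y, z in shares of 750 mm (1.0 is 750 mm), then the opening, from -1 (shut) to 1 (fully open). A call has 1 to 8 rows; each row is the pose to reach, as a shift and turn from the pose commanded when the call began, along the tool's axes at that moment; what a row does not reach only later rows make up. A row lasts 1/8 s, in which the tool goes at most 62.5 mm and 10.7 degrees, less where a joint would pass 70% of its speed; a pose out of reach is approached as far as the arm can. A shift or turn number past 1, either way, is cut back to 1. A call with a gripper value outside its range is refused whole. The fingers move at their own pace and stop on an object; "grip_force" is the grip in N (left out, the last holds). Time passes only in rows, so rows that repeat a pose let the fingers close. It gives the time, the measured TCP pose, the force, the opening and the grip force at its end, in the units of the state.
- ctrl.get_state(): the state, without advancing time (a new reading comes with each control period).
- ctrl.read_camera(name): name is "scene" or "top" or "wrist"; returns a dict with "color" (400x640x3 uint8, red, green, blue), "fx", "fy", "cx", "cy" (pixels), "D" ([k1, k2, p1, p2, k3] as OpenCV has them; the pictures are not rectified), "extrinsics" (4x4, takes a point from world to camera coordinates). Camera axes: x right, y down, z forward; pixel columns grow to the right and rows downward; lengths in m; the calibration is good to about 2 mm. A picture is of the moment at which its call begins. There is no depth.
- ctrl.sign_off(): hands the job in; it is judged then, once.
Trained networks look in a picture, given as the dict that the camera call returned (one of the last four; its "shot" number tells which), for a name from the list of things; names that differ only in an ending like _2 or _b are one class to them, and where a whole thing is asked for, a point or a joint stands for the part that bears it (a point fixed in the world has none). Each returns a list of dicts, best first, with "p" (0 to 1); they miss things now and then, are a little off and sometimes report something else, mostly with a low value. They report only what shows in the picture. A call takes as long as a camera call. They do not tell look-alikes from the thing itself.
- ctrl.look_for(picture, target): "position" ([x, y, z] in m, in the coordinates of the camera as it stood for that picture, good to about 4 mm: the middle of the surface that is visible of it).
The state is a dict: "time": time; "qpos": joint angles; "dq": joint speeds; "joint_efforts": joint torques, N m; "eef_pos": TCP position; "tcp_rot": TCP orientation; "contact_force": force on the tool from outside, world axes, zero at the start; "wrist_torque": the same for the moment, N m; "opening": opening from 0.0 (shut) to 1.0 (fully open); "finger_force": force on a finger pad.
Only numpy, scipy, OpenCV 4.12 (cv2) and the standard library are available. Lean on these libraries where they do the work, as an engineer would, in place of code of your own. Each camera call takes 0.05 s, during which the arm holds its last target. There are 200 camera calls.

TASK

Tidy the things left lying on the left of the table into the three plywood trays: both loop tools in the long undivided tray, laid lengthwise side by side; one tile in each bay of the divided tray; and the round cutter in the square tray. Everything must lie flat on the floor of its tray, wholly inside the walls and not on top of anything else; leave the clay pinch pot and the blue pot standing where they are.

Things in the scene. Friction and masses are not known exactly. Their poses are not given: they have to be found in the camera images.
- tool_tray: long undivided tray for the loop tools, outside 232 mm (x) x 124 mm (y), inside 220 x 112 mm. Plywood, walls 6 mm thick and 20 mm high, floor 6 mm thick; fixed to the table. Origin at the centre of its underside, z up.
- tile_tray: oblong tray for the tiles, outside 202 mm (x) x 102 mm (y); one 6 mm wall across the middle (at x = 0, along y) parts it into two bays, each 92 mm (x) x 90 mm (y) inside, centred at x = +49 and x = -49 mm, y = 0. Plywood, walls 6 mm thick and 20 mm high, floor 6 mm thick; fixed to the table. Origin at the centre of its underside, z up.
- cutter_tray: square undivided tray for the round cutter, outside 136 x 136 mm, inside 124 x 124 mm. Plywood, walls 6 mm thick and 20 mm high, floor 6 mm thick; fixed to the table. Origin at the centre of its underside, z up.
- loop_tool_a: lighter brown loop turning tool: a slim wooden handle with a wire loop at one end, 189 mm long and 12 mm high, lying flat. Origin under the middle of its whole length; its y axis runs lengthwise from the wire loop (y = -95 mm) to the butt of the handle (y = +95 mm); z up. The solid handle, 12 mm wide, runs from y = -35 to +95 mm: take it across at about y = +30 mm, over its centre
- loop_tool_b: darker brown loop turning tool: a slim wooden handle with a wire loop at one end, 189 mm long and 12 mm high, lying flat. Origin under the middle of its whole length; its y axis runs lengthwise from the wire loop (y = -95 mm) to the butt of the handle (y = +95 mm); z up. The solid handle, 12 mm wide, runs from y = -35 to +95 mm: take it across at about y = +30 mm, over its centre
- tile_a: glazed brown test tile, a flat slab 70 mm (its x axis) x 40 mm (its y axis) x 8 mm (z, up); origin at the centre of its underside. Take it across the 40 mm. The two tiles are alike
- tile_b: glazed brown test tile, a flat slab 70 mm (its x axis) x 40 mm (its y axis) x 8 mm (z, up); origin at the centre of its underside. Take it across the 40 mm. The two tiles are alike
- round_cutter: round metal clay cutter, a short open ring standing on the table with its wider rim up: rim 62 mm across, from 22 to 30 mm high; below it 56 mm across. Origin at the centre of its underside, z up. Take it across the rim from above
- little_pinch_pot: brown clay pinch pot, 72 mm across and 47 mm high, a bystander to leave alone. Origin at the centre of its underside, z up
- blue_pot: blue pot, 72 mm across and 62 mm high, a bystander to leave alone. Origin at the centre of its underside, z up
Not all that is in view belongs to the job. What is shaped like the tile_b but pink is not meant.

How it is judged:
By the outcome, as a careful person would: the job done as asked, in the order asked, and still so for the second after the job is handed in, with the robot touching nothing.
It also fails if it takes over 115 s, if anything falls off the work surface, if the arm or the gripper's body presses on something with over 40 N, if the wrist force passes 120 N, or if a joint passes its speed limit or range.

## Working session

There is one attempt and no reset: what is moved stays moved. The work goes in short steps, Python scripts to look and compute and a tool call to move; the robot and the scene stay as the last step left them, time stands still between calls to the robot, and variables do not carry over. Pictures are saved under pics/ and viewed, at most 14 in all, crops included, and the job is handed in when it is done.

Besides the shell and the picture viewer there is one more tool, called after "Call:" as name(argument=value, ...), one argument or row to a line, values as JSON. send_rows: Moves the arm, as the interface text tells. Its arguments: {"type":"object","properties":{"rows":{"type":"string"},"grip_force":{"type":"number"}},"required":["rows"]}

```bash
mkdir -p pics; python3 - <<'E'
from plant import ctrl
import cv2
s=ctrl.get_state(); print(s)
for n in("scene","top"):
    p=ctrl.read_camera(n); cv2.imwrite(f"pics/{n}0.png",p["color"][:,:,::-1])
    print(n,p["fx"],p["fy"],p["cx"],p["cy"],p["D"],p["extrinsics"].round(3).tolist() if hasattr(p["extrinsics"],'round') else p["extrinsics"])
E
```

```text
{'time': 0.0, 'qpos': array([-1.37296350e+00,  2.87213982e-01,  1.57821827e+00,  7.34508218e-06,
        1.27858615e+00, -1.50012878e-01]), 'dq': array([ 0.00104112,  0.00012035, -0.00124822, -0.00059436, -0.00043902,
        0.00096601]), 'joint_efforts': array([ 1.76961403e-03, -4.05979228e+01, -2.92623496e+01, -3.68491089e-05,
        5.94983896e-03,  2.76782863e-06]), 'eef_pos': array([ 0.22998767, -0.63395248,  0.25189255]), 'tcp_rot': array([ 9.84912967e-01,  1.73046168e-01, -2.54825426e-05, -1.21261507e-03]), 'contact_force': array([0.33899059, 0.07267743, 0.36201263]), 'wrist_torque': array([-0.06573636,  0.03305966,  0.02835011]), 'finger_force': 0.0, 'opening': 1.0027034034390687}
scene 459.3520099115949 459.3520099115949 318.8282276932691 204.9953085876005 [0.03480044 0.         0.         0.         0.        ] [[-0.795, -0.607, 0.016, 0.384], [-0.455, 0.577, -0.678, 0.307], [0.402, -0.547, -0.735, 0.844], [0.0, 0.0, 0.0, 1.0]]
top 388.58979735141014 388.58979735141014 318.5108782315776 204.53811306788293 [-0.08367614  0.          0.          0.          0.        ] [[0.008, -1.0, 0.003, -0.05], [-0.993, -0.009, -0.122, 0.535], [0.122, -0.002, -0.993, 1.111], [0.0, 0.0, 0.0, 1.0]]
```

View pics/top0.png

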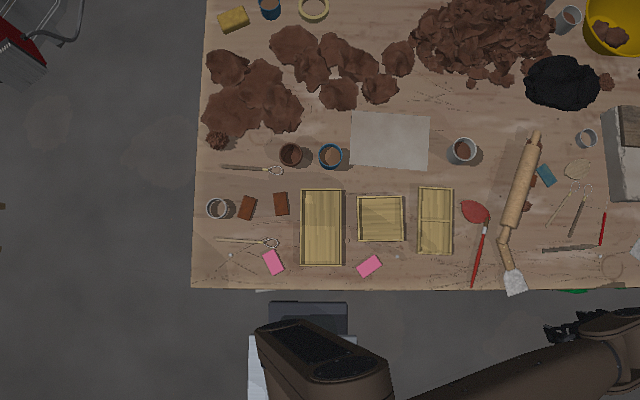

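View pics/scene0.png

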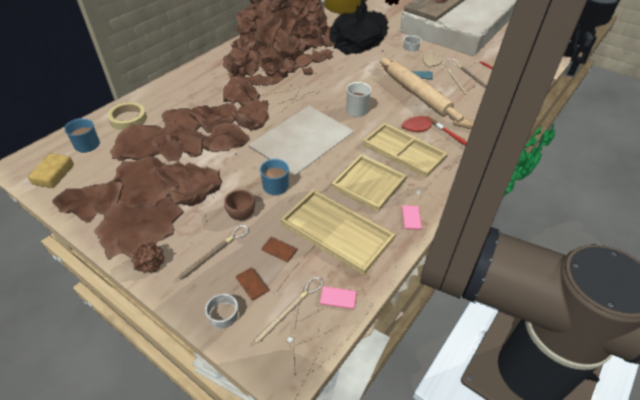

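Top view shows:
- Loop tools near (250,168) and (247,241), brown tiles at (247,207) and (281,203), and the left cutter at (219,208).
- Look-alikes to leave alone: pink slabs at (274,262) and (369,266), the ring at (587,138), the yellow ring at (313,8), and the tools at right near (580,215).
- Trays at (321,227), (380,219) and (435,220), and the pots at (291,155) and (330,156).

Next I'll make an orthographic crop to measure from.

```bash
cat >h.py <<'E'
from plant import ctrl
import cv2, numpy as np
from scipy.spatial.transform import Rotation as R
def K(p): return np.array([[p["fx"],0,p["cx"]],[0,p["fy"],p["cy"]],[0,0,1.]])
def toworld(p,px,z=0.):
    E=np.array(p["extrinsics"]); r=cv2.undistortPoints(np.array(px,float).reshape(-1,1,2),K(p),np.array(p["D"]))[:,0]
    d=np.c_[r,np.ones(len(r))]@E[:3,:3]; c=-E[:3,:3].T@E[:3,3]
    return c+d*((z-c[2])/d[:,2])[:,None]
def topix(p,P):
    E=np.array(p["extrinsics"]); return cv2.projectPoints(np.array(P,float).reshape(-1,1,3),cv2.Rodrigues(E[:3,:3])[0],E[:3,3],K(p),np.array(p["D"]))[0][:,0]
def ortho(p,x0,x1,y0,y1,z,s):  # s px per m; image up=+x, left=+y ; col=(y1-y)*s,row=(x1-x)*s
    h,w=int((x1-x0)*s),int((y1-y0)*s); c,r=np.meshgrid(np.arange(w),np.arange(h))
    P=np.stack([x1-r/s,y1-c/s,np.full(c.shape,z)],-1)
    m=topix(p,P).reshape(h,w,2).astype(np.float32)
    return cv2.remap(np.ascontiguousarray(p["color"][:,:,::-1]),m[...,0],m[...,1],cv2.INTER_CUBIC)
def grid(im,x0,x1,y0,y1,s,step=.05):
    for v in np.arange(np.ceil(x0/step)*step,x1,step):
        cv2.line(im,(0,int((x1-v)*s)),(im.shape[1],int((x1-v)*s)),(255,255,0),1); cv2.putText(im,f"{v:.2f}",(0,int((x1-v)*s)-1),0,.35,(0,0,255),1)
    for v in np.arange(np.ceil(y0/step)*step,y1,step):
        cv2.line(im,(int((y1-v)*s),0),(int((y1-v)*s),im.shape[0]),(255,255,0),1); cv2.putText(im,f"{v:.2f}",(int((y1-v)*s)+1,10),0,.35,(0,0,255),1)
    return im
def look(p,name,z=0.):
    E=np.array(p["extrinsics"]); 
    return [(round(d["p"],2),((np.array(d["position"])-E[:3,3])@E[:3,:3]).round(3).tolist()) for d in ctrl.look_for(p,name)]
E
python3 - <<'E'
from h import *
p=ctrl.read_camera("top")
names="tool_tray tile_tray cutter_tray loop_tool_a tile_a round_cutter little_pinch_pot blue_pot".split()
for n in names: print(n,look(p,n))
a=(.38,.78,-.4,.33); s=1060
im=ortho(p,*a[:2],*a[2:],0.0,s); cv2.imwrite("pics/o1.png",grid(im,*a,s)); print(im.shape)
w=ctrl.read_camera("wrist"); print(w["fx"],w["cx"],w["cy"],w["D"]); E=np.array(w["extrinsics"]); st=ctrl.get_state()
T=np.eye(4);T[:3,:3]=R.from_quat(st["tcp_rot"]).as_matrix();T[:3,3]=st["eef_pos"]; print((E@T).round(3))
E
```

```text
tool_tray [(0.7, [0.473, -0.054, 0.007]), (0.66, [0.527, 0.176, 0.004])]
tile_tray [(0.8, [0.492, -0.397, 0.004])]
cutter_tray [(0.9, [0.505, -0.228, 0.004])]
loop_tool_a [(0.54, [0.425, 0.179, 0.011]), (0.51, [0.65, 0.169, 0.01])]
tile_a [(0.88, [0.541, 0.073, 0.008]), (0.84, [0.363, 0.089, 0.008]), (0.84, [0.357, -0.193, 0.005]), (0.79, [0.528, 0.172, 0.006])]
round_cutter [(0.53, [0.526, 0.268, 0.026])]
little_pinch_pot [(0.87, [0.691, 0.042, 0.012])]
blue_pot [(0.73, [0.681, -0.076, 0.035])]
(424, 773, 3)
352.10960226001947 312.1973490694606 193.26854714780018 [-0.00645238  0.          0.          0.          0.        ]
[[-0.     1.    -0.    -0.001]
 [-0.952 -0.    -0.306  0.038]
 [-0.306  0.     0.952  0.14 ]
 [ 0.     0.     0.     1.   ]]
```

View pics/o1.png

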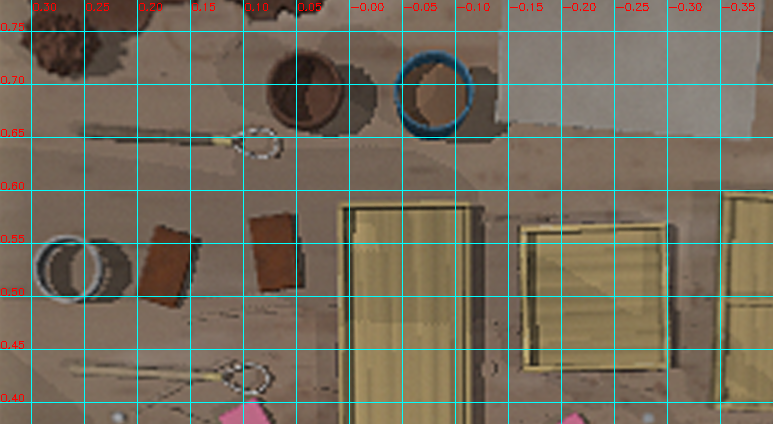

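The ortho crop shows:
- Upper, darker tool: butt at about (0.657,0.255), loop at (0.643,0.077).
- Lower, lighter tool: butt at about (0.431,0.262), loop at (0.42,0.09).
- Brown tiles at (0.528,0.17) and (0.541,0.073), and the cutter at (0.526,0.265).
- The tool tray runs along x, centred near (0.472,-0.053).

The pink slabs are not wanted. I'll move the wrist camera over the work for a precise look.

```bash
cat >>h.py <<'E'
def go(x,y,z,yaw):  # yaw: world angle (deg) of tool x; prints turn & shift in tool axes
    s=ctrl.get_state(); R0=R.from_quat(s["tcp_rot"]); a=np.radians(yaw)
    T=R.from_matrix(np.array([[np.cos(a),np.sin(a),0],[np.sin(a),-np.cos(a),0],[0,0,-1]]))
    print((R0.inv()*T).as_rotvec(degrees=True).round(1), (R0.inv().apply(np.array([x,y,z])-s["eef_pos"])*1000).round(0), "t",round(s["time"],1),"j6",s["qpos"].round(2))
E
python3 - <<'E'
from h import *
go(.44,.13,.26,0)
E
```

```text
[ 0.   0.  19.9] [ 458. -647.   -7.] t 0.6 j6 [-1.37  0.29  1.58 -0.    1.28 -0.15]
```

Units first: shifts go in shares of 750 mm and turns go in shares of 180 degrees. So -647 mm / 750 = -0.8627, 458 mm / 750 = 0.6107, 20 degrees / 180 = 0.1111.

Call:
send_rows(
  rows="0 0 0.1111 0.6107 -0.8627 -0.0093 1;0 0 0.1111 0.6107 -0.8627 -0.0093 1;0 0 0.1111 0.6107 -0.8627 -0.0093 1;0 0 0.1111 0.6107 -0.8627 -0.0093 1;0 0 0.1111 0.6107 -0.8627 -0.0093 1;0 0 0.1111 0.6107 -0.8627 -0.0093 1;0 0 0.1111 0.6107 -0.8627 -0.0093 1;0 0 0.1111 0.6107 -0.8627 -0.0093 1",
)

```text
time: 1.6
eef_pos: [0.3627, -0.1506, 0.2582]
tcp_rot: [1.0, -0.001, 0.001, 0.0]
contact_force: [1.0, -0.9, -0.7]
opening: 0.996
finger_force: 0.0
```

```bash
python3 - <<'E'
from h import *
go(.44,.13,.26,0)
E
```

```text
[ 0.  -0.1 -0.1] [  77. -281.   -2.] t 1.6 j6 [-0.65 -0.39  2.22  0.    1.31  0.92]
```

Call:
send_rows(
  rows="0 0 0 0.1027 -0.3747 -0.0027 1;0 0 0 0.1027 -0.3747 -0.0027 1;0 0 0 0.1027 -0.3747 -0.0027 1;0 0 0 0.1027 -0.3747 -0.0027 1;0 0 0 0.1027 -0.3747 -0.0027 1;0 0 0 0.1027 -0.3747 -0.0027 1",
)

```text
time: 2.35
eef_pos: [0.44, 0.1308, 0.2599]
tcp_rot: [1.0, 0.002, 0.0, -0.0]
contact_force: [0.0, -0.7, -0.1]
opening: 0.999
finger_force: 0.0
```

```bash
python3 - <<'E'
from h import *
p=ctrl.read_camera("wrist"); np.save("w1.npy",p,allow_pickle=True)
go(.44,.13,.26,0)
for n in "tool_tray tile_tray cutter_tray loop_tool_a tile_a round_cutter".split(): print(n,look(p,n))
cv2.imwrite("pics/w1.png",p["color"][:,:,::-1])
a=(.38,.70,-.13,.33); s=1700
im=ortho(p,*a[:2],*a[2:],0.01,s); cv2.imwrite("pics/o2.png",grid(im,*a,s)); print(im.shape)
E
```

```text
[0.  0.  0.1] [ 0. -1. -0.] t 2.4 j6 [ 0.06 -0.21  2.08 -0.    1.28  1.63]
tool_tray [(0.76, [0.49, -0.053, 0.01])]
tile_tray [(0.45, [0.493, -0.181, 0.007])]
cutter_tray [(0.84, [0.491, -0.182, 0.005])]
loop_tool_a [(0.77, [0.43, 0.181, 0.011])]
tile_a [(0.92, [0.543, 0.072, 0.007]), (0.75, [0.368, 0.094, 0.011]), (0.64, [0.527, 0.171, 0.014]), (0.64, [0.359, -0.192, 0.01])]
round_cutter []
(543, 782, 3)
```

View pics/o2.png

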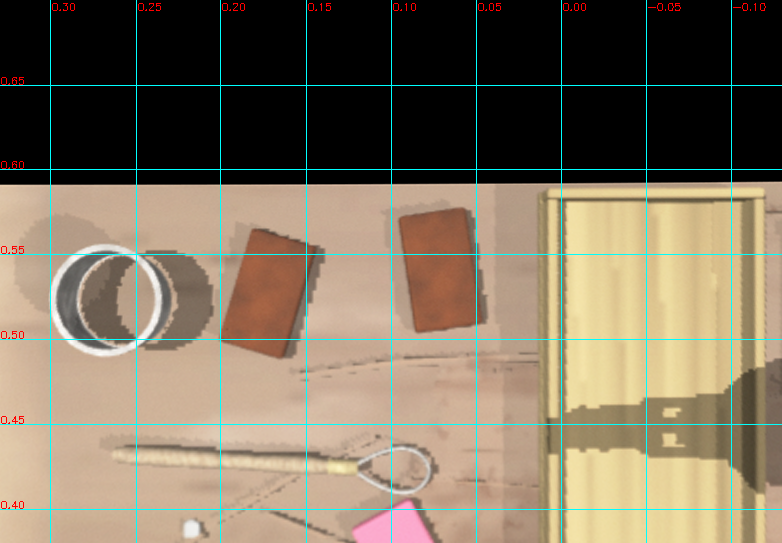

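The wrist ortho crop confirms the choices:
- Lighter tool: butt at crop px (115,455), loop end at (430,468).
- Two brown tiles, at (270,293) and (442,270).
- Cutter ring at (105,300).
- The pink slab at (400,520) stays out, and a small white-headed item lies near (190,528), i.e. (0.388,0.217).

Next I'll look at the trays and the far tool.

Converted, 370 mm / 750 = 0.4933.

Call:
send_rows(
  rows="0 0 0 0 0.4933 0 1;0 0 0 0 0.4933 0 1;0 0 0 0 0.4933 0 1;0 0 0 0 0.4933 0 1;0 0 0 0 0.4933 0 1;0 0 0 0 0.4933 0 1;0 0 0 0 0.4933 0 1;0 0 0 0 0.4933 0 1",
)

```text
time: 3.7
eef_pos: [0.4389, -0.2417, 0.2595]
tcp_rot: [1.0, -0.001, -0.0, -0.0]
contact_force: [-1.0, -0.2, -1.0]
opening: 0.998
finger_force: 0.0
```

```bash
python3 - <<'E'
from h import *
p=ctrl.read_camera("wrist"); np.save("w2.npy",p,allow_pickle=True)
go(.58,.17,.26,0)
a=(.34,.61,-.48,.03); s=1500
im=ortho(p,*a[:2],*a[2:],0.02,s); cv2.imwrite("pics/o3.png",grid(im,*a,s)); print(im.shape)
# tiles, cutter from w1
q=np.load("w1.npy",allow_pickle=True).item()
a=(.38,.595,-.0,.33); s=3000
im=ortho(q,*a[:2],*a[2:],0.008,s); hsv=cv2.cvtColor(im,cv2.COLOR_BGR2HSV)
m=((hsv[...,1]>130)&((hsv[...,0]<14)|(hsv[...,0]>172))&(hsv[...,2]>80)).astype(np.uint8)
m=cv2.morphologyEx(m,cv2.MORPH_OPEN,np.ones((9,9)))
for c in cv2.findContours(m,0,2)[0]:
    if cv2.contourArea(c)<5000: continue
    b=cv2.boxPoints(cv2.minAreaRect(c)); W=np.c_[a[1]-b[:,1]/s,a[3]-b[:,0]/s]
    e=np.roll(W,-1,0)-W; L=np.hypot(*e.T); k=L.argmax(); print("tile",W.mean(0).round(4),L.round(4),"long axis deg",np.degrees(np.arctan2(e[k,1],e[k,0])).round(1), [im[int(b[:,1].mean()),int(b[:,0].mean())]])
im=ortho(q,.45,.595,.19,.33,0.03,s); g=cv2.medianBlur(cv2.cvtColor(im,cv2.COLOR_BGR2GRAY),9)
c=cv2.HoughCircles(g,cv2.HOUGH_GRADIENT_ALT,1.5,60,param1=150,param2=.7,minRadius=75,maxRadius=105)
print("cutter",None if c is None else [(round(.595-y/s,4),round(.33-x/s,4),round(r/s,4)) for x,y,r in c[0]])
E
```

```text
[-0.   0.  -0.1] [ 140. -411.   -0.] t 3.8 j6 [-0.7  -0.11  1.99  0.    1.26  0.87]
(404, 765, 3)
tile [0.5276 0.1732] [0.0684 0.0388 0.0684 0.0388] long axis deg -16.6 [array([ 68,  96, 158], dtype=uint8)]
tile [0.5412 0.0709] [0.0389 0.0684 0.0389 0.0684] long axis deg -171.6 [array([ 67,  96, 156], dtype=uint8)]
cutter [(np.float32(0.5225), np.float32(0.2605), np.float32(0.0312)), (np.float32(0.5225), np.float32(0.2605), np.float32(0.0274))]
```

View pics/o3.png

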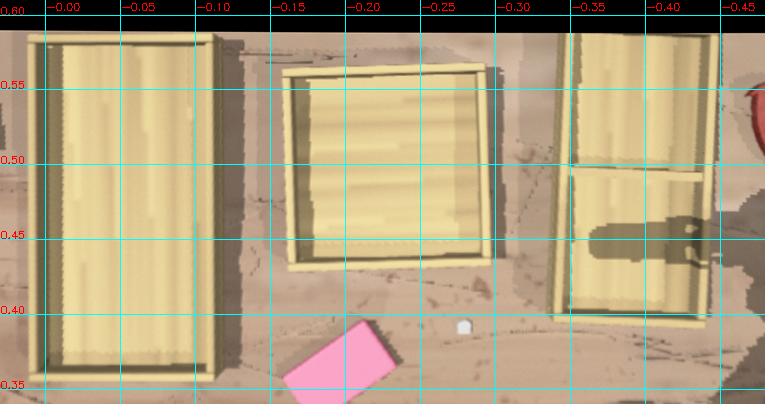

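The trays crop is projected at rim height, and the sizes match.
- Tool tray: px 29–217 by 34–381, so centre (0.4717,-0.052), yaw about 0.
- Cutter tray: corners (283,70) and (491,264), so centre (0.499,-0.228), about -2°.
- Tile tray: divider (571,170)–(702,178), so centre (0.494,-0.394), about -2.5°.

The far tool is next.

Converted, -411 mm / 750 = -0.548, 140 mm / 750 = 0.1867.

Call:
send_rows(
  rows="0 0 0 0.1867 -0.548 0 1;0 0 0 0.1867 -0.548 0 1;0 0 0 0.1867 -0.548 0 1;0 0 0 0.1867 -0.548 0 1;0 0 0 0.1867 -0.548 0 1;0 0 0 0.1867 -0.548 0 1;0 0 0 0.1867 -0.548 0 1;0 0 0 0.1867 -0.548 0 1",
)

```text
time: 4.75
eef_pos: [0.5791, 0.1745, 0.2596]
tcp_rot: [1.0, 0.003, -0.0, -0.0]
contact_force: [0.2, -0.0, 0.7]
opening: 1.002
finger_force: 0.0
```

```bash
python3 - <<'E'
from h import *
p=ctrl.read_camera("wrist"); np.save("w3.npy",p,allow_pickle=True)
go(.4295,.2,.1,87.3)
a=(.40,.72,-.0,.33); s=1700
im=ortho(p,*a[:2],*a[2:],0.01,s); cv2.imwrite("pics/o4.png",grid(im,*a,s)); print(im.shape)
E
```

```text
[ -0.   0. -87.] [-149.  -28.  160.] t 4.8 j6 [ 0.12  0.13  1.75 -0.    1.26  1.69]
(543, 561, 3)
```

View pics/o4.png

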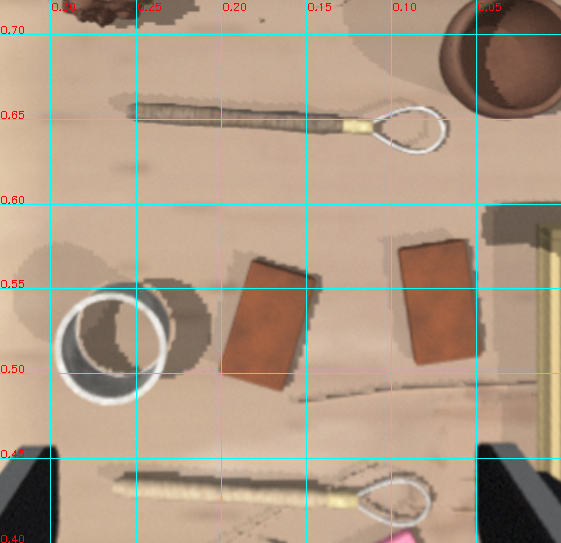

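The far tool's butt is at crop px (127,109) and its loop end at (446,130), so it is centred at (0.650,0.1615), 86°, with a measured length of 188 mm. The near tool and the tiles agree with the first view. I'll take the near, lighter tool first.

Converted, 160 mm / 750 = 0.2133, -149 mm / 750 = -0.1987, -87 degrees / 180 = -0.4833.

Call:
send_rows(
  rows="0 0 -0.4833 -0.1987 -0.036 0.2133 0;0 0 -0.4833 -0.1987 -0.036 0.2133 -0.3;0 0 -0.4833 -0.1987 -0.036 0.2133 -0.3;0 0 -0.4833 -0.1987 -0.036 0.2133 -0.3;0 0 -0.4833 -0.1987 -0.036 0.2133 -0.3;0 0 -0.4833 -0.1987 -0.036 0.2133 -0.3;0 0 -0.4833 -0.1987 -0.036 0.2133 -0.3;0 0 -0.4833 -0.1987 -0.036 0.2133 -0.3",
)

```text
time: 5.8
eef_pos: [0.4303, 0.1959, 0.1]
tcp_rot: [0.73, 0.683, 0.0, 0.0]
contact_force: [0.5, 0.8, 0.4]
opening: 0.349
finger_force: 0.0
```

```bash
python3 - <<'E'
from h import *
print(ctrl.nose_length,ctrl.get_state()["opening"]); go(.43,.2005,.025,87.2)
E
```

```text
0.022 0.349247938953994
[ 0.  0. -1.] [ 5. -1. 75.] t 5.8 j6 [ 0.21  0.03  2.18 -0.    0.94  0.28]
```

Converted, 76 mm / 750 = 0.1013, 60 mm / 750 = 0.08, -1 degrees / 180 = -0.0056.

Call:
send_rows(
  rows="0 0 -0.0056 0.0067 -0.0013 0.0533 -0.3;0 0 -0.0056 0.0067 -0.0013 0.08 -0.3;0 0 -0.0056 0.0067 -0.0013 0.1013 -0.3;0 0 -0.0056 0.0067 -0.0013 0.1013 -0.3;0 0 -0.0056 0.0067 -0.0013 0.1013 -1;0 0 -0.0056 0.0067 -0.0013 0.1013 -1;0 0 -0.0056 0.0067 -0.0013 0.1013 -1;0 0 -0.0056 0.0067 -0.0013 0.1013 -1",
  grip_force=40,
)

```text
time: 6.8
eef_pos: [0.4311, 0.2016, 0.0247]
tcp_rot: [0.726, 0.688, 0.001, 0.0]
contact_force: [-0.2, -1.6, 6.8]
opening: 0.107
finger_force: 41.9
```

```bash
python3 - <<'E'
from h import *
s=ctrl.get_state(); print(s["opening"],s["finger_force"],s["eef_pos"]); go(.5017,-.076,.12,0)
E
```

```text
0.10680892865459363 41.85086131095886 [0.43108463 0.20164842 0.02467065]
[ 0.1 -0.1 86.9] [-273.   86.  -95.] t 6.8 j6 [ 0.22  0.18  2.19 -0.    0.77  0.28]
```

Converted, -273 mm / 750 = -0.364, -95 mm / 750 = -0.1267, 87 degrees / 180 = 0.4833.

Call:
send_rows(
  rows="0 0 0 0 0 -0.08 -1;0 0 0.0556 0 0 -0.1267 -1;0 0 0.4833 -0.364 0.1147 -0.1267 -1;0 0 0.4833 -0.364 0.1147 -0.1267 -1;0 0 0.4833 -0.364 0.1147 -0.1267 -1;0 0 0.4833 -0.364 0.1147 -0.1267 -1;0 0 0.4833 -0.364 0.1147 -0.1267 -1;0 0 0.4833 -0.364 0.1147 -0.1267 -1",
)

```text
time: 7.8
eef_pos: [0.5018, -0.0784, 0.1186]
tcp_rot: [0.995, 0.103, 0.0, 0.0]
contact_force: [-0.4, 0.6, -0.2]
opening: 0.106
finger_force: 41.1
```

```bash
python3 - <<'E'
from h import *
s=ctrl.get_state(); print(s["opening"],s["finger_force"]); go(.5017,-.076,.12,0)
E
```

```text
0.10631954372300884 41.11010670661926
[ 0.  -0.  11.8] [ 0. -2. -1.] t 7.8 j6 [-0.35  0.08  2.09 -0.    0.98  1.01]
```

Converted, -2 mm / 750 = -0.0027, -1 mm / 750 = -0.0013, 12 degrees / 180 = 0.0667.

Call:
send_rows(
  rows="0 0 0.0556 0 -0.0027 -0.0013 -1;0 0 0.0667 0 -0.0027 -0.0013 -1;0 0 0.0667 0 -0.0027 -0.0013 -1",
)

```text
time: 8.18
eef_pos: [0.5007, -0.0736, 0.1195]
tcp_rot: [1.0, 0.005, -0.0, -0.0]
contact_force: [-0.4, -0.9, 0.0]
opening: 0.111
finger_force: 41.1
```

```bash
python3 - <<'E'
from h import *
p=ctrl.read_camera("wrist"); cv2.imwrite("pics/w4.png",p["color"][:,:,::-1]); go(.5017,-.076,.035,0)
print(topix(p,[[.5017-.03-.0945,-.076,.1],[.5017-.03+.0945,-.076,.1],[.5017,-.076,.1]]))
E
```

```text
[-0.   0.   0.5] [ 1.  2. 85.] t 8.2 j6 [-0.35  0.07  2.09 -0.    0.98  1.21]
[[312.9558662  459.80514405]
 [317.73246108 116.11388474]
 [315.71244693 261.94695063]]
```

View pics/w4.png

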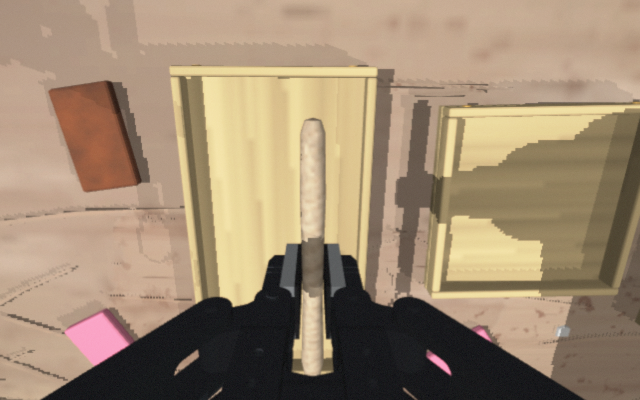

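The tool is held straight: its butt shows at (313,120) against a predicted (318,116), and it sits over the tray. Lowering.

Converted, 87 mm / 750 = 0.116, 82 mm / 750 = 0.1093, 0.5 degrees / 180 = 0.0028.

Call:
send_rows(
  rows="0 0 0.0028 0.0013 0.0027 0.06 -1;0 0 0.0028 0.0013 0.0027 0.0933 -1;0 0 0.0028 0.0013 0.0027 0.1093 -1;0 0 0.0028 0.0013 0.0027 0.116 -1;0 0 0.0028 0.0013 0.0027 0.116 -1",
)

```text
time: 8.85
eef_pos: [0.5025, -0.0759, 0.0333]
tcp_rot: [1.0, -0.001, 0.001, 0.0]
contact_force: [0.0, 0.2, 0.3]
opening: 0.112
finger_force: 41.1
```

Converted, -90 mm / 750 = -0.12, -40 mm / 750 = -0.0533.

Call:
send_rows(
  rows="0 0 0 0 0 0 -0.7;0 0 0 0 0 0 -0.5;0 0 0 0 0 0 -0.45;0 0 0 0 0 -0.0533 -0.45;0 0 0 0 0 -0.12 -0.45",
)

```text
time: 9.48
eef_pos: [0.5008, -0.0755, 0.1226]
tcp_rot: [1.0, -0.001, -0.002, -0.001]
contact_force: [1.1, -0.6, -0.1]
opening: 0.274
finger_force: 0.0
```

```bash
python3 - <<'E'
from h import *
s=ctrl.get_state(); print(s["opening"],s["finger_force"],s["contact_force"]); go(.6517,.1914,.12,86.2)
E
```

```text
0.273767314401157 0.0 [ 1.06813421 -0.55117728 -0.09837955]
[ -0.2   0.1 -86.3] [ 150. -267.    2.] t 9.5 j6 [-0.35  0.07  2.08  0.    0.99  1.22]
```

Converted, -267 mm / 750 = -0.356, 150 mm / 750 = 0.2, -86 degrees / 180 = -0.4778.

Call:
send_rows(
  rows="0 0 -0.4778 0.2 -0.356 0 -0.3;0 0 -0.4778 0.2 -0.356 0 -0.3;0 0 -0.4778 0.2 -0.356 0 -0.3;0 0 -0.4778 0.2 -0.356 0 -0.3;0 0 -0.4778 0.2 -0.356 0 -0.3;0 0 -0.4778 0.2 -0.356 0 -0.3;0 0 -0.4778 0.2 -0.356 0 -0.3;0 0 -0.4778 0.2 -0.356 0 -0.3",
)

```text
time: 10.48
eef_pos: [0.6522, 0.1913, 0.1225]
tcp_rot: [0.73, 0.684, -0.0, -0.0]
contact_force: [0.1, -0.4, 0.2]
opening: 0.349
finger_force: 0.0
```

```bash
python3 - <<'E'
from h import *
p=ctrl.read_camera("top")
go(.6517,.1914,.0245,86.2)
a=(.36,.6,-.15,.05); s=2000
im=ortho(p,*a[:2],*a[2:],0.012,s); cv2.imwrite("pics/o5.png",grid(im,*a,s)); print(im.shape)
E
```

```text
[-0.   0.   0.3] [ 0. -1. 98.] t 10.5 j6 [ 0.14  0.42  1.65 -0.    1.07  0.2 ]
(480, 400, 3)
```

View pics/o5.png

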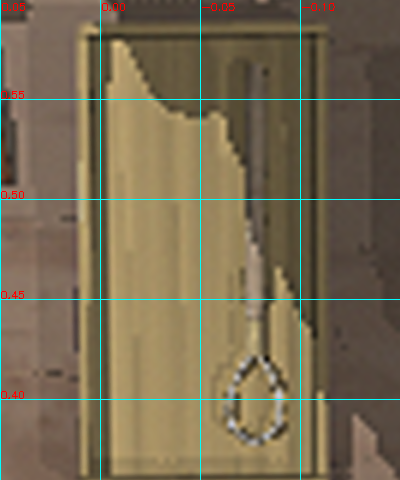

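The first tool lies lengthwise in the tray at y≈-0.078, butt at crop px (255,62) and loop at (257,440), wholly inside. Now the second tool.

Converted, 98 mm / 750 = 0.1307, 80 mm / 750 = 0.1067, 0.3 degrees / 180 = 0.0017.

Call:
send_rows(
  rows="0 0 0.0017 0 -0.0013 0.0667 -0.3;0 0 0.0017 0 -0.0013 0.1067 -0.3;0 0 0.0017 0 -0.0013 0.1307 -0.3;0 0 0.0017 0 -0.0013 0.1307 -0.3;0 0 0.0017 0 -0.0013 0.1307 -1;0 0 0.0017 0 -0.0013 0.1307 -1;0 0 0.0017 0 -0.0013 0.1307 -1;0 0 0.0017 0 -0.0013 0.1307 -1",
)

```text
time: 11.52
eef_pos: [0.6522, 0.1911, 0.026]
tcp_rot: [0.734, 0.679, 0.001, 0.001]
contact_force: [-0.4, -0.4, 4.2]
opening: 0.126
finger_force: 41.9
```

```bash
python3 - <<'E'
from h import *
s=ctrl.get_state(); print(s["opening"],s["finger_force"]); go(.5017,-.029,.12,0)
E
```

```text
0.12551112062882186 41.92508161067963
[ 0.1 -0.1 85.6] [-231. -133.  -94.] t 11.5 j6 [ 0.14  0.55  1.68 -0.    0.91  0.21]
```

Converted, -231 mm / 750 = -0.308, -133 mm / 750 = -0.1773, 86 degrees / 180 = 0.4778.

Call:
send_rows(
  rows="0 0 0 0 0 -0.08 -1;0 0 0.0556 0 0 -0.1253 -1;0 0 0.4778 -0.308 -0.1773 -0.1253 -1;0 0 0.4778 -0.308 -0.1773 -0.1253 -1;0 0 0.4778 -0.308 -0.1773 -0.1253 -1;0 0 0.4778 -0.308 -0.1773 -0.1253 -1;0 0 0.4778 -0.308 -0.1773 -0.1253 -1;0 0 0.4778 -0.308 -0.1773 -0.1253 -1",
)

```text
time: 12.52
eef_pos: [0.4994, -0.0301, 0.1183]
tcp_rot: [0.996, 0.092, -0.001, -0.0]
contact_force: [0.3, -0.1, 1.2]
opening: 0.125
finger_force: 41.4
```

```bash
python3 - <<'E'
from h import *
s=ctrl.get_state(); print(s["opening"],s["finger_force"]); go(.5017,-.029,.034,0)
E
```

```text
0.12457380464648521 41.352031230926514
[-0.   0.1 10.6] [ 3. -1. 84.] t 12.5 j6 [-0.26  0.06  2.1  -0.    0.98  1.12]
```

Converted, 85 mm / 750 = 0.1133, 80 mm / 750 = 0.1067, 10.6 degrees / 180 = 0.0589.

Call:
send_rows(
  rows="0 0 0.0589 0.004 -0.0013 0 -1;0 0 0.0589 0.004 -0.0013 0 -1;0 0 0.0589 0.004 -0.0013 0.06 -1;0 0 0.0589 0.004 -0.0013 0.0933 -1;0 0 0.0589 0.004 -0.0013 0.1067 -1;0 0 0.0589 0.004 -0.0013 0.1133 -1;0 0 0.0589 0.004 -0.0013 0.1133 -1",
)

```text
time: 13.4
eef_pos: [0.5042, -0.0275, 0.0344]
tcp_rot: [1.0, 0.005, 0.001, 0.0]
contact_force: [0.5, -0.6, -0.6]
opening: 0.129
finger_force: 41.3
```

Converted, -90 mm / 750 = -0.12, -40 mm / 750 = -0.0533.

Call:
send_rows(
  rows="0 0 0 0 0 0 -0.7;0 0 0 0 0 0 -0.5;0 0 0 0 0 0 -0.45;0 0 0 0 0 -0.0533 -0.45;0 0 0 0 0 -0.12 -0.45",
)

```text
time: 14.02
eef_pos: [0.5025, -0.0272, 0.1236]
tcp_rot: [1.0, 0.004, -0.002, -0.0]
contact_force: [0.0, -1.0, 0.6]
opening: 0.277
finger_force: 0.0
```

```bash
python3 - <<'E'
from h import *
s=ctrl.get_state(); print(s["opening"],s["finger_force"]); go(.5412,.0709,.1,8.4)
E
```

```text
0.27687853626039005 0.0
[-0.1  0.2 -7.9] [ 40. -98.  24.] t 14.0 j6 [-0.26  0.06  2.09  0.    0.99  1.31]
```

Converted, 101 mm / 750 = 0.1347, -98 mm / 750 = -0.1307, -8 degrees / 180 = -0.0444.

Call:
send_rows(
  rows="0 0 -0.0444 0.0533 -0.1307 0 0.4;0 0 -0.0444 0.0533 -0.1307 0 0.4;0 0 -0.0444 0.0533 -0.1307 0.032 0.4;0 0 -0.0444 0.0533 -0.1307 0.08 0.4;0 0 -0.0444 0.0533 -0.1307 0.1133 0.4;0 0 -0.0444 0.0533 -0.1307 0.1307 0.4;0 0 -0.0444 0.0533 -0.1307 0.1347 0.4;0 0 -0.0444 0.0533 -0.1307 0.1347 0.4",
)

```text
time: 15.02
eef_pos: [0.5435, 0.0709, 0.0236]
tcp_rot: [0.997, 0.074, 0.001, 0.0]
contact_force: [-0.1, 0.6, 0.4]
opening: 0.7
finger_force: 0.0
```

```bash
python3 - <<'E'
from h import *
s=ctrl.get_state(); print(s["opening"],s["contact_force"]); go(.5412,.0709,.02,8.4)
E
```

```text
0.699668906893745 [-0.11511896  0.55655911  0.42196214]
[ 0.  -0.1  0.1] [-2. -0.  4.] t 15.0 j6 [-0.06  0.32  2.02  0.    0.81  1.37]
```

Converted, -5 mm / 750 = -0.0067, 4 mm / 750 = 0.0053.

Call:
send_rows(
  rows="0 0 0 -0.0027 0 0.004 0;0 0 0 -0.0027 0 0.0053 -0.5;0 0 0 -0.0027 0 0.0053 -1;0 0 0 -0.0027 0 0.0053 -1;0 0 0 -0.0027 0 0.0053 -1;0 0 0 -0.0027 0 -0.0067 -1",
)

```text
time: 15.78
eef_pos: [0.5406, 0.0706, 0.0282]
tcp_rot: [0.997, 0.074, -0.0, -0.0]
contact_force: [-0.3, 0.0, 0.1]
opening: 0.456
finger_force: 40.3
```

```bash
python3 - <<'E'
from h import *
s=ctrl.get_state(); print(s["opening"],s["finger_force"]); go(.445,-.392,.12,-2.5)
E
```

```text
0.4555919219168222 40.316094160079956
[-0.  0. 11.] [-163.  443.  -92.] t 15.8 j6 [-0.06  0.31  2.02  0.    0.82  1.37]
```

Converted, 443 mm / 750 = 0.5907, -163 mm / 750 = -0.2173, 11 degrees / 180 = 0.0611.

Call:
send_rows(
  rows="0 0 0 0 0 -0.08 -1;0 0 0.0611 -0.0267 0.0533 -0.1227 -1;0 0 0.0611 -0.2173 0.5907 -0.1227 -1;0 0 0.0611 -0.2173 0.5907 -0.1227 -1;0 0 0.0611 -0.2173 0.5907 -0.1227 -1;0 0 0.0611 -0.2173 0.5907 -0.1227 -1;0 0 0.0611 -0.2173 0.5907 -0.1227 -1;0 0 0.0611 -0.2173 0.5907 -0.1227 -1",
)

```text
time: 16.77
eef_pos: [0.4544, -0.3419, 0.1204]
tcp_rot: [1.0, -0.022, 0.0, 0.0]
contact_force: [0.3, -0.5, -0.0]
opening: 0.453
finger_force: 40.6
```

```bash
python3 - <<'E'
from h import *
s=ctrl.get_state(); print(s["opening"],s["finger_force"]); go(.445,-.392,.12,-2.5)
E
```

```text
0.4525698175080351 40.577407479286194
[ 0.  -0.1 -0. ] [-7. 50.  0.] t 16.8 j6 [-0.82  0.2   1.94  0.    1.    0.79]
```

Converted, 50 mm / 750 = 0.0667, -7 mm / 750 = -0.0093.

Call:
send_rows(
  rows="0 0 0 -0.0093 0.0667 0 -1;0 0 0 -0.0093 0.0667 0 -1;0 0 0 -0.0093 0.0667 0 -1",
)

```text
time: 17.15
eef_pos: [0.4456, -0.389, 0.1196]
tcp_rot: [1.0, -0.022, -0.0, -0.0]
contact_force: [0.5, 1.5, -0.9]
opening: 0.453
finger_force: 40.6
```

```bash
python3 - <<'E'
from h import *
p=ctrl.read_camera("wrist"); cv2.imwrite("pics/w6.png",p["color"][:,:,::-1]); go(.445,-.392,.0275,-2.5)
E
```

```text
[-0.1  0.   0. ] [-1.  4. 92.] t 17.2 j6 [-0.89  0.25  1.88  0.    1.01  0.73]
```

View pics/w6.png

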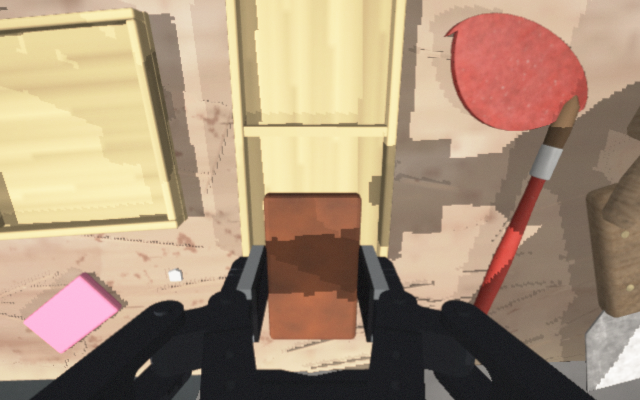

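The tile is held square at (313,265), and the divider runs (244,131)–(388,131). I'll cross-check the bay position before lowering.

```bash
python3 - <<'E'
from h import *
p=ctrl.read_camera("wrist")
print(toworld(p,[[244,131],[388,131],[242,240],[392,240],[236,60],[398,60]],.02).round(4))
go(.445,-.392,.0275,-2.5)
E
```

```text
[[ 0.4964 -0.3484  0.02  ]
 [ 0.4925 -0.4385  0.02  ]
 [ 0.4218 -0.3394  0.02  ]
 [ 0.4174 -0.4429  0.02  ]
 [ 0.5381 -0.348   0.02  ]
 [ 0.534  -0.4435  0.02  ]]
[-0.   0.   0.1] [-1.  4. 92.] t 17.2 j6 [-0.89  0.25  1.88  0.    1.01  0.73]
```

Converted, 92 mm / 750 = 0.1227, 87 mm / 750 = 0.116.

Call:
send_rows(
  rows="0 0 0 -0.0013 0.0053 0.06 -1;0 0 0 -0.0013 0.0053 0.1 -1;0 0 0 -0.0013 0.0053 0.116 -1;0 0 0 -0.0013 0.0053 0.1227 -1;0 0 0 -0.0013 0.0053 0.1227 -1",
)

```text
time: 17.88
eef_pos: [0.4454, -0.3937, 0.0287]
tcp_rot: [1.0, -0.021, 0.0, 0.001]
contact_force: [0.7, -0.1, 0.2]
opening: 0.453
finger_force: 40.6
```

Converted, -90 mm / 750 = -0.12, -40 mm / 750 = -0.0533.

Call:
send_rows(
  rows="0 0 0 0 0 0 0.1;0 0 0 0 0 0 0.15;0 0 0 0 0 0 0.15;0 0 0 0 0 -0.0533 0.15;0 0 0 0 0 -0.12 0.15",
)

```text
time: 18.5
eef_pos: [0.4439, -0.3927, 0.1173]
tcp_rot: [1.0, -0.022, -0.001, -0.001]
contact_force: [0.1, -0.7, -0.5]
opening: 0.573
finger_force: 0.0
```

```bash
python3 - <<'E'
from h import *
s=ctrl.get_state(); print(s["opening"],s["finger_force"]); go(.5276,.1732,.12,-16.6)
E
```

```text
0.5726045452116965 0.0
[-0.1  0.2 14.1] [  59. -569.   -1.] t 18.5 j6 [-0.9   0.26  1.88  0.    1.01  0.72]
```

Converted, -569 mm / 750 = -0.7587, 59 mm / 750 = 0.0787, 14 degrees / 180 = 0.0778.

Call:
send_rows(
  rows="0 0 0.0778 0.0787 -0.7587 0 0.3;0 0 0.0778 0.0787 -0.7587 0 0.3;0 0 0.0778 0.0787 -0.7587 0 0.3;0 0 0.0778 0.0787 -0.7587 0 0.3;0 0 0.0778 0.0787 -0.7587 0 0.3;0 0 0.0778 0.0787 -0.7587 0 0.3;0 0 0.0778 0.0787 -0.7587 0 0.3;0 0 0.0778 0.0787 -0.7587 0 0.3",
)

```text
time: 19.5
eef_pos: [0.5182, 0.103, 0.1183]
tcp_rot: [0.99, -0.144, 0.001, -0.0]
contact_force: [0.4, 0.3, 0.2]
opening: 0.646
finger_force: 0.0
```

```bash
python3 - <<'E'
from h import *
go(.5276,.1732,.02,-16.6)
E
```

```text
[-0.  -0.1  0.1] [-11. -70.  98.] t 19.5 j6 [ 0.    0.12  2.04 -0.    0.98  1.86]
```

Converted, 98 mm / 750 = 0.1307, 95 mm / 750 = 0.1267.

Call:
send_rows(
  rows="0 0 0 -0.0147 -0.0933 0 0.3;0 0 0 -0.0147 -0.0933 0 0.3;0 0 0 -0.0147 -0.0933 0.0267 0.3;0 0 0 -0.0147 -0.0933 0.0733 0.3;0 0 0 -0.0147 -0.0933 0.1093 0.3;0 0 0 -0.0147 -0.0933 0.1267 0.3;0 0 0 -0.0147 -0.0933 0.1307 0.3;0 0 0 -0.0147 -0.0933 0.1307 0.3",
)

```text
time: 20.5
eef_pos: [0.5281, 0.1711, 0.0206]
tcp_rot: [0.99, -0.144, 0.001, -0.0]
contact_force: [0.0, -0.1, 0.4]
opening: 0.647
finger_force: 0.0
```

Call:
send_rows(
  rows="0 0 0 0 0 0 -0.2;0 0 0 0 0 0 -1;0 0 0 0 0 0 -1;0 0 0 0 0 0 -1;0 0 0 0 0 0 -1",
)

```text
time: 21.12
eef_pos: [0.5286, 0.1715, 0.0213]
tcp_rot: [0.99, -0.143, 0.001, -0.0]
contact_force: [0.3, -0.9, 6.3]
opening: 0.455
finger_force: 41.0
```

```bash
python3 - <<'E'
from h import *
s=ctrl.get_state(); print(s["opening"],s["finger_force"]); go(.5425,-.3958,.12,-2.5)
E
```

```text
0.4549056214818719 41.02776646614075
[ -0.   -0.2 -14. ] [175. 540. -99.] t 21.1 j6 [ 0.13  0.34  2.   -0.    0.81  1.99]
```

Converted, 540 mm / 750 = 0.72, 175 mm / 750 = 0.2333, -14 degrees / 180 = -0.0778.

Call:
send_rows(
  rows="0 0 0 0 0 -0.08 -1;0 0 0 0.0133 0.0533 -0.132 -1;0 0 -0.0778 0.2333 0.72 -0.132 -1;0 0 -0.0778 0.2333 0.72 -0.132 -1;0 0 -0.0778 0.2333 0.72 -0.132 -1;0 0 -0.0778 0.2333 0.72 -0.132 -1;0 0 -0.0778 0.2333 0.72 -0.132 -1;0 0 -0.0778 0.2333 0.72 -0.132 -1",
)

```text
time: 22.12
eef_pos: [0.5365, -0.2402, 0.1185]
tcp_rot: [1.0, -0.022, -0.0, -0.0]
contact_force: [0.3, -0.1, -0.0]
opening: 0.453
finger_force: 40.6
```

```bash
python3 - <<'E'
from h import *
go(.5425,-.3958,.12,-2.5)
E
```

```text
[-0.  0. -0.] [ 13. 155.  -2.] t 22.1 j6 [-0.59  0.24  1.89  0.    1.01  1.02]
```

Converted, 155 mm / 750 = 0.2067, 13 mm / 750 = 0.0173.

Call:
send_rows(
  rows="0 0 0 0.0173 0.2067 0 -1;0 0 0 0.0173 0.2067 0 -1;0 0 0 0.0173 0.2067 0 -1;0 0 0 0.0173 0.2067 0 -1;0 0 0 0.0173 0.2067 0 -1",
)

```text
time: 22.75
eef_pos: [0.5428, -0.3927, 0.1179]
tcp_rot: [1.0, -0.022, -0.001, -0.001]
contact_force: [0.2, 0.2, -0.9]
opening: 0.453
finger_force: 40.6
```

```bash
python3 - <<'E'
from h import *
go(.5425,-.3958,.0285,-2.5)
E
```

```text
[-0.1  0.1  0. ] [-0.  3. 89.] t 22.8 j6 [-0.78  0.41  1.68  0.    1.05  0.84]
```

Converted, 89 mm / 750 = 0.1187, 86 mm / 750 = 0.1147.

Call:
send_rows(
  rows="0 0 0 0 0.004 0.06 -1;0 0 0 0 0.004 0.1 -1;0 0 0 0 0.004 0.1147 -1;0 0 0 0 0.004 0.1187 -1;0 0 0 0 0.004 0.1187 -1",
)

```text
time: 23.38
eef_pos: [0.5439, -0.397, 0.0312]
tcp_rot: [1.0, -0.022, 0.001, 0.001]
contact_force: [-0.0, -0.7, -0.2]
opening: 0.451
finger_force: 40.6
```

Converted, -90 mm / 750 = -0.12, -40 mm / 750 = -0.0533.

Call:
send_rows(
  rows="0 0 0 0 0 0 0.1;0 0 0 0 0 0 0.15;0 0 0 0 0 0 0.15;0 0 0 0 0 -0.0533 0.15;0 0 0 0 0 -0.12 0.15",
)

```text
time: 24.0
eef_pos: [0.5421, -0.3961, 0.1189]
tcp_rot: [1.0, -0.022, -0.001, -0.001]
contact_force: [0.0, -0.3, 0.3]
opening: 0.573
finger_force: 0.0
```

```bash
python3 - <<'E'
from h import *
s=3000
q=np.load("w3.npy",allow_pickle=True).item()
im=ortho(q,.45,.595,.19,.33,0.03,s); g=cv2.medianBlur(cv2.cvtColor(im,cv2.COLOR_BGR2GRAY),9)
c=cv2.HoughCircles(g,cv2.HOUGH_GRADIENT_ALT,1.5,60,param1=150,param2=.7,minRadius=75,maxRadius=105)
print("cutter",None if c is None else [(round(.595-y/s,4),round(.33-x/s,4),round(r/s,4)) for x,y,r in c[0]])
go(.5225,.2605,.12,0)
E
```

```text
cutter [(np.float32(0.523), np.float32(0.2605), np.float32(0.0312)), (np.float32(0.523), np.float32(0.2605), np.float32(0.0273))]
[-0.2  0.2 -2.5] [ -48. -655.    1.] t 24.0 j6 [-0.78  0.41  1.68  0.    1.06  0.83]
```

Converted, -655 mm / 750 = -0.8733, -48 mm / 750 = -0.064, -2.5 degrees / 180 = -0.0139.

Call:
send_rows(
  rows="0 0 -0.0139 -0.064 -0.8733 0 1;0 0 -0.0139 -0.064 -0.8733 0 1;0 0 -0.0139 -0.064 -0.8733 0 1;0 0 -0.0139 -0.064 -0.8733 0 1;0 0 -0.0139 -0.064 -0.8733 0 1;0 0 -0.0139 -0.064 -0.8733 0 1;0 0 -0.0139 -0.064 -0.8733 0 1;0 0 -0.0139 -0.064 -0.8733 0 1",
)

```text
time: 25.0
eef_pos: [0.5282, 0.1049, 0.1203]
tcp_rot: [1.0, -0.0, 0.001, 0.0]
contact_force: [0.5, 0.1, -0.9]
opening: 0.999
finger_force: 0.0
```

```bash
python3 - <<'E'
from h import *
go(.5228,.2605,.12,0)
E
```

```text
[ 0.  -0.1 -0. ] [  -5. -156.    0.] t 25.0 j6 [ 0.01  0.14  2.01 -0.    0.99  1.58]
```

Converted, -156 mm / 750 = -0.208, -5 mm / 750 = -0.0067.

Call:
send_rows(
  rows="0 0 0 -0.0067 -0.208 0 1;0 0 0 -0.0067 -0.208 0 1;0 0 0 -0.0067 -0.208 0 1;0 0 0 -0.0067 -0.208 0 1;0 0 0 -0.0067 -0.208 0 1",
)

```text
time: 25.62
eef_pos: [0.5233, 0.2584, 0.1196]
tcp_rot: [1.0, -0.0, -0.0, 0.0]
contact_force: [0.5, -1.4, -0.1]
opening: 1.002
finger_force: 0.0
```

```bash
python3 - <<'E'
from h import *
p=ctrl.read_camera("wrist"); cv2.imwrite("pics/w7.png",p["color"][:,:,::-1])
go(.5228,.2605,.024,0)
E
```

```text
[ 0.   0.  -0.1] [-1. -3. 96.] t 25.7 j6 [ 0.28  0.23  1.9  -0.    1.01  1.86]
```

View pics/w7.png

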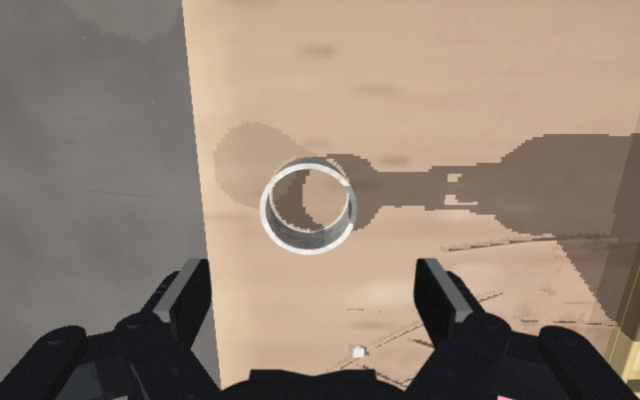

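The cutter rim is at (308,208), centred between the open fingers (midline at about 312). Lowering onto it.

Converted, 95 mm / 750 = 0.1267, 88 mm / 750 = 0.1173.

Call:
send_rows(
  rows="0 0 0 -0.0013 -0.0027 0.0533 1;0 0 0 -0.0013 -0.0027 0.0933 1;0 0 0 -0.0013 -0.0027 0.1173 1;0 0 0 -0.0013 -0.0027 0.1267 1;0 0 0 -0.0013 -0.0027 0.1267 1;0 0 0 -0.0013 -0.0027 0.1267 -1;0 0 0 -0.0013 -0.0027 0.1267 -1;0 0 0 -0.0013 -0.0027 0.1267 -1",
)

```text
time: 26.68
eef_pos: [0.5236, 0.2616, 0.0268]
tcp_rot: [1.0, 0.0, 0.001, -0.001]
contact_force: [-1.6, -0.1, 5.9]
opening: 0.673
finger_force: 41.8
```

Converted, -10 mm / 750 = -0.0133, -5 mm / 750 = -0.0067.

Call:
send_rows(
  rows="0 0 0 0 0 0 -1;0 0 0 0 0 -0.0067 -1;0 0 0 0 0 -0.0133 -1",
)

```text
time: 27.05
eef_pos: [0.5222, 0.261, 0.035]
tcp_rot: [1.0, 0.0, -0.0, 0.0]
contact_force: [0.9, 0.6, -0.8]
opening: 0.672
finger_force: 42.6
```

```bash
python3 - <<'E'
from h import *
s=ctrl.get_state(); print(s["opening"],s["finger_force"]); go(.4987,-.228,.14,-2)
E
```

```text
0.6717158069248506 42.59427599608898
[0. 0. 2.] [ -24.  489. -105.] t 27.1 j6 [ 0.29  0.36  1.93 -0.    0.85  1.86]
```

Converted, -105 mm / 750 = -0.14, -60 mm / 750 = -0.08.

Call:
send_rows(
  rows="0 0 0 0 0 -0.08 -1;0 0 0 0 0 -0.14 -1;0 0 0 0 0 -0.14 -1",
)

```text
time: 27.42
eef_pos: [0.5253, 0.2619, 0.1452]
tcp_rot: [1.0, 0.0, 0.005, -0.001]
contact_force: [0.0, 0.4, 0.2]
opening: 0.671
finger_force: 43.0
```

```bash
python3 - <<'E'
from h import *
s=ctrl.get_state(); print(s["opening"],s["finger_force"]); go(.4987,-.228,.14,-2)
p=ctrl.read_camera("wrist"); cv2.imwrite("pics/w8.png",p["color"][:,:,::-1])
E
```

```text
0.6712071543907125 42.967650443315506
[-0.2 -0.6  2. ] [-27. 490.   3.] t 27.4 j6 [ 0.29  0.2   1.89 -0.    1.04  1.86]
```

View pics/w8.png

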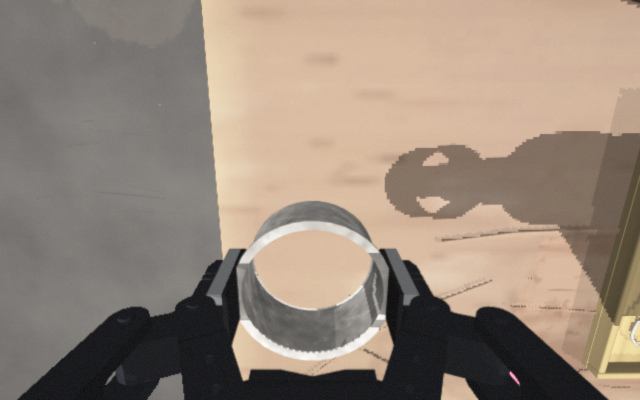

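The cutter is held level by the rim at (313,290). Carrying it to the square tray.

Converted, 490 mm / 750 = 0.6533, -26 mm / 750 = -0.0347, 2 degrees / 180 = 0.0111.

Call:
send_rows(
  rows="0 0 0.0111 -0.0347 0.6533 0.004 -1;0 0 0.0111 -0.0347 0.6533 0.004 -1;0 0 0.0111 -0.0347 0.6533 0.004 -1;0 0 0.0111 -0.0347 0.6533 0.004 -1;0 0 0.0111 -0.0347 0.6533 0.004 -1;0 0 0.0111 -0.0347 0.6533 0.004 -1;0 0 0.0111 -0.0347 0.6533 0.004 -1;0 0 0.0111 -0.0347 0.6533 0.004 -1",
)

```text
time: 28.48
eef_pos: [0.4947, -0.2306, 0.1347]
tcp_rot: [1.0, -0.018, -0.001, -0.001]
contact_force: [0.6, 0.4, 0.1]
opening: 0.67
finger_force: 43.0
```

Call:
send_rows(
  rows="0 0 0 0 0 0 -1;0 0 0 0 0 0 -1",
)

```text
time: 28.72
eef_pos: [0.4952, -0.228, 0.1349]
tcp_rot: [1.0, -0.018, -0.001, -0.001]
contact_force: [0.3, 0.3, -1.2]
opening: 0.668
finger_force: 43.0
```

```bash
python3 - <<'E'
from h import *
s=ctrl.get_state(); print(s["opening"]); go(.4987,-.228,.033,-2)
E
```

```text
0.6683939155526567
[-0.1  0.2 -0. ] [  4.   0. 102.] t 28.7 j6 [-0.62  0.13  1.99  0.    1.02  0.99]
```

Call:
send_rows(
  rows="0 0 0 0.0053 0 0.0667 -1;0 0 0 0.0053 0 0.1067 -1;0 0 0 0.0053 0 0.1267 -1;0 0 0 0.0053 0 0.136 -1;0 0 0 0.0053 0 0.136 -1",
)

```text
time: 29.35
eef_pos: [0.5007, -0.2289, 0.0352]
tcp_rot: [1.0, -0.017, 0.0, 0.0]
contact_force: [-0.5, -0.2, -0.3]
opening: 0.669
finger_force: 43.0
```

Converted, -100 mm / 750 = -0.1333, -45 mm / 750 = -0.06.

Call:
send_rows(
  rows="0 0 0 0 0 0 0.7;0 0 0 0 0 0 0.9;0 0 0 0 0 0 0.9;0 0 0 0 0 -0.06 0.9;0 0 0 0 0 -0.1333 0.9",
)

```text
time: 29.98
eef_pos: [0.4993, -0.2286, 0.1345]
tcp_rot: [1.0, -0.018, -0.001, -0.001]
contact_force: [1.0, -0.2, 1.2]
opening: 0.951
finger_force: 0.0
```

Call:
send_rows(
  rows="0 0 0 -0.0933 0 -0.16 0.9;0 0 0 -0.0933 0 -0.16 0.9;0 0 0 -0.0933 0 -0.16 0.9",
)

```text
time: 30.35
eef_pos: [0.4307, -0.2278, 0.2599]
tcp_rot: [1.0, -0.018, 0.003, 0.003]
contact_force: [-0.4, 0.3, -0.4]
opening: 0.953
finger_force: 0.0
```

```bash
python3 - <<'E'
from h import *
p=ctrl.read_camera("wrist"); a=(.34,.61,-.46,.03); s=1500
im=ortho(p,*a[:2],*a[2:],0.02,s); cv2.imwrite("pics/o9.png",im)
print(ctrl.get_state()["eef_pos"])
E
```

```text
[ 0.43045292 -0.22765204  0.25926749]
```

View pics/o9.png

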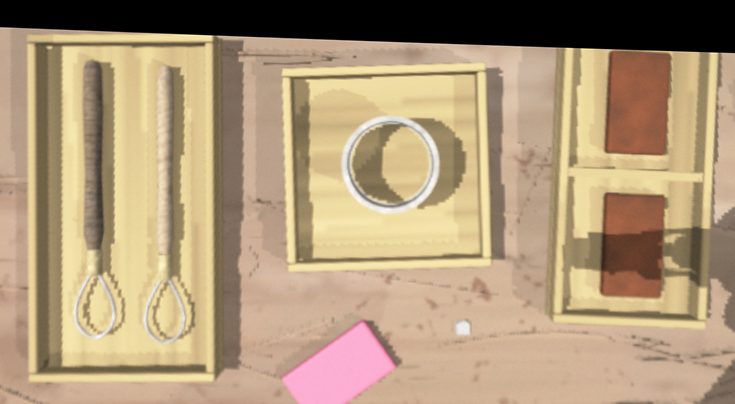

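All items are in place: the tools lie side by side at (95,200) and (165,200), the cutter is at (391,165), and the tiles are at (638,103) and (632,245). All are flat and inside the walls, and the robot is clear of everything. Handing in.

```bash
python3 -c "
from plant import ctrl
print(ctrl.sign_off())"
```

```text
the job is handed in; nothing more can be done
None
```

The job is handed in at about 30 s: both loop tools, both brown tiles and the round cutter lie flat inside their trays in the last picture; the two pots were not touched.

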